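# Pack the shared desk's stationery caddy

### The job

Pack the desk's stationery kit into the wooden caddy: the red stapler in the black bin, the yellow note block in the blue bin, the roll of violet tape in the orange bin and the green whiteboard eraser in the white bin, each lying flat on the floor of its bin the way up it was found. The black stapler and the pink note block are a colleague's: leave them where they are.

Things in the scene. Friction and masses are not known exactly. Their poses are not given: they have to be found in the camera images.
- stapler_mid (a point): Red mini stapler, 74 mm long (its x axis), 28 mm wide (its y axis), 42 mm high, steel base below and a red upper arm (z 18 to 42 mm over the desk), standing upright on its base. Point: its centre, 21 mm above its underside; z axis up. Its flat sides can be pinched across its width. Loose, about 0.11 kg.
- notes_mid (a point): Yellow block of sticky notes, 76 mm (its x axis) by 51 mm (its y axis), 30 mm high, stiff and solid, lying flat. Point: its centre, 15 mm above its underside; z axis up. Loose, about 0.09 kg.
- tape_mid (a point): Roll of violet tape lying flat: a ring 64 mm across outside, 38 mm hole, 24 mm high. Point: its centre, 12 mm above its underside; z axis up. Loose, about 0.05 kg.
- eraser_mid (a point): Whiteboard eraser with a green plastic back above a grey felt sole, 75 mm (its x axis) by 45 mm (its y axis), 28 mm high, lying on the felt. Point: its centre, 14 mm above its underside; z axis up. Loose, about 0.06 kg.
- other_stapler_mid (a point): Black mini stapler of a colleague, not part of the kit: 74 mm long (its x axis), 28 mm wide (its y axis), 42 mm high, steel base below and a black upper arm (z 18 to 42 mm over the desk), standing upright on its base. Point: its centre, 21 mm above its underside; z axis up. Its flat sides can be pinched across its width.
- other_notes_mid (a point): Pink block of sticky notes of a colleague, not part of the kit: 76 mm (its x axis) by 51 mm (its y axis), 30 mm high, stiff and solid, lying flat. Point: its centre, 15 mm above its underside; z axis up.
- bin_black: Square open black bin, 106 mm outside, 100 mm inside, walls 3 mm thick and 16 mm high, floor 3 mm thick. One of four such bins standing two by two, 107 mm between centres, in a low square wooden caddy (230 mm, its 16 mm rim lower than the bins' walls); fixed. Its origin is the centre of its underside, 6 mm above the desk, so its inner floor lies 9 mm and its rim 22 mm above the desk. x and y axes run along its walls.
- bin_blue: Square open blue bin, 106 mm outside, 100 mm inside, walls 3 mm thick and 16 mm high, floor 3 mm thick. One of four such bins standing two by two, 107 mm between centres, in a low square wooden caddy (230 mm, its 16 mm rim lower than the bins' walls); fixed. Its origin is the centre of its underside, 6 mm above the desk, so its inner floor lies 9 mm and its rim 22 mm above the desk. x and y axes run along its walls.
- bin_orange: Square open orange bin, 106 mm outside, 100 mm inside, walls 3 mm thick and 16 mm high, floor 3 mm thick. One of four such bins standing two by two, 107 mm between centres, in a low square wooden caddy (230 mm, its 16 mm rim lower than the bins' walls); fixed. Its origin is the centre of its underside, 6 mm above the desk, so its inner floor lies 9 mm and its rim 22 mm above the desk. x and y axes run along its walls.
- bin_white: Square open white bin, 106 mm outside, 100 mm inside, walls 3 mm thick and 16 mm high, floor 3 mm thick. One of four such bins standing two by two, 107 mm between centres, in a low square wooden caddy (230 mm, its 16 mm rim lower than the bins' walls); fixed. Its origin is the centre of its underside, 6 mm above the desk, so its inner floor lies 9 mm and its rim 22 mm above the desk. x and y axes run along its walls.
Mind the look-alikes: they are no part of the job. There is more than one size of the part that bears tape_mid; the job needs the smallest.

How it is judged:
By the outcome, as a careful person would: the job done as asked, in the order asked, and still so for the second after the job is handed in, with the robot touching nothing.
It also fails if it takes over 102 s, if anything falls off the work surface, if the arm or the gripper's body presses on something with over 40 N, if the wrist force passes 120 N, or if a joint passes its speed limit or range.

### The arm

A 6-joint arm with a two-finger parallel gripper is mounted at the origin on the work surface. World frame = base frame: x ahead of the robot, y to its left, z up, the work surface at z = 0. Lengths are in m, angles in rad, forces in N, time in s.
With the tool pointing down it reaches from about 0.375 to 0.825 m from the base axis. Payload 5.5 kg.
Tool frame: the origin (TCP) lies midway between the tips of the shut fingers; the grasp point (between the pads) lies grip_point_offset behind it (grip_point_offset is the distance from the TCP to the grasp point, in m); z points along the fingers, y is the direction in which the jaws open and shut (so a half turn about z gives the same grasp; the last joint's range is limited). The gripper opens to 85 mm and grips with 20 to 120 N. Pads are 22 mm wide; open, the fingers measure 114 mm over their backs; the gripper's body (76 mm by 85 mm) begins 54 mm behind the grasp point. The pads swing forward as they close: fully open they stand 13 mm farther back than shut.
Start: joints at [1.251, 0.314, -0.047, 1.21, 0, 1.571], TCP at [0.189, 0.57, 0.231] pointing down, gripper open.
Joint ranges: [-2.67, 2.67], [-0.69, 1.73], [-1.03, 1.25], [-2.08, 2.16], [-1.42, 1.45], [-3.14, 3.14]. Speed limits (rad/s): [2.39, 2.39, 3.01, 3.14, 3.14, 3.14].

### API

Orientations are given as [roll, pitch, yaw] about the fixed x, y, z axes, in that order (R = Rz(yaw) Ry(pitch) Rx(roll)).
In Python, from station import move_to, move_straight, move_j, open_jaws, clamp, wait, inverse_kinematics, sense, get_image, camera_info, Unreachable, finish_job, outline_of, spot_point, grip_point_offset gives the robot as it stands. Calls block until the motion is done:
- move_to(position, orientation): joint-space move of the TCP to a pose.
- move_straight(position, ori=None, vel=0.15, guard=None): straight line of the TCP; ori=None keeps the orientation; vel is the mean speed in m/s. With guard (N) it stops when the force on the tool has changed by that much, and returns True; else False.
- move_j(angles): joint-space move.
- open_jaws() and clamp(): open the fingers fully, or close them until they stop; the grip force is fixed at half the most.
- wait(seconds).
- inverse_kinematics(position, orientation): joint angles nearest the present ones, or None.
- sense(): the state.
- get_image(name): name is "side" or "top"; returns the picture (480x640x3 uint8, red, green, blue); there is no depth.
- camera_info(name): a dict with "mtx" (3x3 intrinsics, pixels), "k1" (the pictures are not rectified: a ray, as slopes to the right and down, at radius r is drawn at 1 + k1 r^2 times it, then the intrinsics apply), "R" (3x3) and "t" (3): a world point X has camera coordinates R X + t. Camera axes: x right, y down, z forward; pixel columns grow to the right and rows downward; lengths in m; the calibration is good to about 2 mm. A picture is of the moment at which its call begins. camera_info takes no time and is no camera call.
A pose or a line that the arm cannot do raises Unreachable and nothing moves.
- finish_job(): hands the job in, once; it reports no verdict.
Trained networks look in the newest picture that a camera, given by its name, has taken for a name from the list of things; names that differ only in an ending like _2 or _b are one class to them, and where a whole thing is asked for, a point or a joint stands for the part that bears it (a point fixed in the world has none). Each returns a list of dicts, best first, with "score" (0 to 1); they miss things now and then, are a little off and sometimes report something else, mostly with a low value. They report only what shows in the picture. A call takes as long as a camera call. They do not tell look-alikes from the thing itself.
- outline_of(target, camera): "region" (480x640 bool, what is visible of it) and "rect" ([left, top, width, height] in pixels, round what is visible of it).
- spot_point(target, camera): "xy" ([column, row] in pixels: a listed point, or the origin of a listed thing).
The state is a dict: "time": time; "joint_pos": joint angles; "qd": joint speeds; "effort": joint torques, N m; "eef_pos": TCP position; "tool_rot": TCP orientation; "force": force on the tool from outside, world axes, zero at the start; "ft_torque": the same for the moment, N m; "gripper_width": opening from 0.0 (shut) to 1.0 (fully open).
Only numpy, scipy, OpenCV 4.12 (cv2) and the standard library are available. Lean on these libraries where they do the work, as an engineer would, in place of code of your own. Each camera call takes 0.05 s, during which the arm holds its last target. There are 200 camera calls.

## Working session

There is one attempt and no reset: what is moved stays moved. The work goes in short steps, each a Python script; the robot and the scene stay as the last script left them, time stands still between calls to the robot, and variables do not carry over. Pictures are saved under pics/ and viewed, on a budget of 14 in all, crops included, one or two more only if the job needs it, and the job is handed in when it is done.

```bash
ls; mkdir -p pics; python3 - <<'E'
from station import *
import cv2,numpy as np
for n in("top","side"):
    im=get_image(n); cv2.imwrite(f"pics/{n}0.png",im[:,:,::-1]); c=camera_info(n); print(n,c)
print(grip_point_offset,sense())
E
```

```text
pics
top {'mtx': array([[543.50078254,   0.        , 309.28230779],
       [  0.        , 543.50078254, 250.21342599],
       [  0.        ,   0.        ,   1.        ]]), 'k1': -0.011363033603543135, 'R': array([[-0.00101888, -0.99997472, -0.00703683],
       [-0.9882096 ,  0.00208421, -0.15309295],
       [ 0.15310375,  0.00679788, -0.98818674]]), 't': array([0.00798581, 0.45468821, 1.14284407])}
side {'mtx': array([[580.00346479,   0.        , 303.56780802],
       [  0.        , 580.00346479, 236.32636626],
       [  0.        ,   0.        ,   1.        ]]), 'k1': -0.054741820630361045, 'R': array([[ 0.96565553, -0.25965186,  0.00950309],
       [-0.18338584, -0.70701675, -0.68300582],
       [ 0.18406258,  0.65780561, -0.73035111]]), 't': array([-0.41443931,  0.11804203,  1.33504722])}
0.0187 {'time': 0.1, 'joint_pos': array([ 1.25099049e+00,  3.14155617e-01, -4.79721406e-02,  1.21024067e+00,
        1.10843114e-05,  1.57081985e+00]), 'qd': array([-0.0008341 , -0.00049363,  0.00136257, -0.00086337, -0.00184639,
       -0.00115997]), 'effort': array([-5.65696664e-04, -5.40768993e+01,  3.40540981e+01,  1.11720484e-02,
       -7.04203467e-05,  8.27326517e-06]), 'eef_pos': array([0.18845736, 0.56907022, 0.23052367]), 'tool_rot': array([-3.14002056e+00, -1.10473213e-05,  2.82176328e+00]), 'force': array([0.02176115, 0.69086716, 0.0836181 ]), 'ft_torque': array([ 0.00290878, -0.01326437, -0.04418078]), 'gripper_width': 0.9996519624581032}
```

View pics/top0.png

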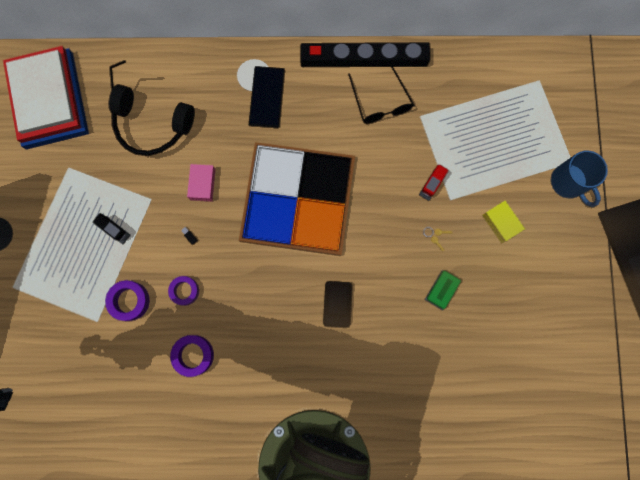

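View pics/side0.png

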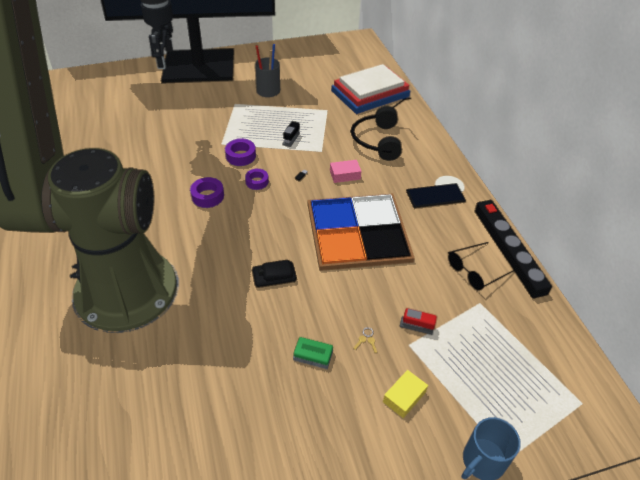

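The candidates, by top-picture pixel:
- **Staplers:** red (434,182), black (111,228), which is the colleague's.
- **Note blocks:** yellow (504,221), pink (201,182), which is the colleague's.
- **Rings:** (183,290) small, (127,300) large, (191,355) large. I want (183,290).
- **Eraser:** green (443,290), the only one.

Next I'll measure them by fitting silhouettes.

```bash
cat > h.py <<'E'
from station import *
import numpy as np, cv2
from scipy.optimize import minimize
def proj(P,cam):
    c=camera_info(cam); X=np.atleast_2d(P)@c["R"].T+c["t"]; s=X[:,:2]/X[:,2:]
    s=s*(1+c["k1"]*(s**2).sum(1,keepdims=True)); return s@c["mtx"][:2,:2].T+c["mtx"][:2,2]
def unproj(px,cam,z):
    c=camera_info(cam); d=(np.asarray(px,float)-c["mtx"][:2,2])/c["mtx"][0,0]; s=d.copy()
    for _ in range(5): s=d/(1+c["k1"]*(s@s))
    r=c["R"].T@np.append(s,1); o=-c["R"].T@c["t"]; return o+r*(z-o[2])/r[2]
def shape(dims,p,z0):
    x,y,a=p
    if len(dims)==2: # ring
        t=np.linspace(0,2*np.pi,48); b=np.c_[np.cos(t),np.sin(t)]*dims[0]/2
    else: b=np.array([[1,1],[1,-1],[-1,-1],[-1,1]])*np.array(dims[:2])/2
    R=np.array([[np.cos(a),-np.sin(a)],[np.sin(a),np.cos(a)]]); b=b@R.T+[x,y]
    return np.vstack([np.c_[b,np.full(len(b),z)] for z in(z0,z0+dims[-1])])
def fit(mask,cam,dims,z0=0.):
    m=mask.astype(np.uint8); n,l,st,_=cv2.connectedComponentsWithStats(m)
    m=(l==1+np.argmax(st[1:,4])).astype(np.uint8)
    h=cv2.convexHull(np.argwhere(m)[:,::-1].astype(np.int32)); M=np.zeros((480,640),np.uint8); cv2.fillPoly(M,[h],1)
    c0=unproj(h.reshape(-1,2).mean(0),cam,z0+dims[-1]/2)
    ys,xs=np.nonzero(M); x0,y0=xs.min()-15,ys.min()-15; Mb=cv2.resize(M[y0:ys.max()+15,x0:xs.max()+15],None,fx=4,fy=4,interpolation=cv2.INTER_LINEAR)
    def cost(p):
        q=((proj(shape(dims,p,z0),cam)-[x0,y0]+.5)*4-.5)
        S=np.zeros_like(Mb); cv2.fillPoly(S,[cv2.convexHull(np.round(q*16).astype(np.int32))],1,shift=4)
        return 1-(S&Mb).sum()/(S|Mb).sum()
    best=None
    for a in np.arange(0,np.pi,np.pi/6) if len(dims)==3 else [0.]:
        s=[[c0[0],c0[1],a]]+[[c0[0]+.015,c0[1],a],[c0[0],c0[1]+.015,a],[c0[0],c0[1],a+.3]]
        r=minimize(cost,s[0],method="Nelder-Mead",options=dict(initial_simplex=s,xatol=1e-4,fatol=1e-4))
        if best is None or r.fun<best.fun: best=r
    return best.x,1-best.fun
DIM=dict(stapler_mid=(.074,.028,.042),notes_mid=(.076,.051,.030),tape_mid=(.064,.024),eraser_mid=(.075,.045,.028))
DOWN=lambda a:[np.pi,0,a]
E
python3 - <<'E'
from h import *
get_image("top");get_image("side")
for n in DIM:
    for c in("top","side"):
        for r in outline_of(n,c)[:4]:
            p,i=fit(r["region"],c,DIM[n]); print(n,c,round(r["score"],2),np.round(r["rect"]),np.round(p,4),round(i,3))
for n in("black","blue","orange","white"):
    for c in("top","side"):
        for r in spot_point("bin_"+n,c)[:2]: print(n,c,round(r["score"],2),np.round(r["xy"]),np.round(unproj(r["xy"],c,.006),4))
im=get_image("top"); cv2.imwrite("pics/crop1.png",np.hstack([cv2.resize(im[150:330,395:535],None,fx=2.8,fy=2.8),cv2.resize(im[150:330,100:240],None,fx=2.8,fy=2.8)])[:,:,::-1])
E
```

```text
stapler_mid top 0.8 [421. 163.  28.  36.] [ 0.6109 -0.2704 -0.5791] 0.879
stapler_mid side 0.78 [397. 308.  38.  27.] [ 0.6111 -0.2718  2.5831] 0.91
notes_mid top 0.81 [483. 202.  40.  42.] [ 0.5206 -0.4214  3.718 ] 0.956
notes_mid top 0.7 [248. 146.  56.  53.] [0.6344 0.0919 2.4395] 0.39
notes_mid side 0.69 [383. 368.  45.  51.] [ 0.5232 -0.4228  0.5682] 0.961
notes_mid side 0.69 [351. 194.  48.  31.] [0.6376 0.0742 0.0763] 0.549
tape_mid top 0.93 [105. 280.  44.  44.] [0.3371 0.4076 0.3404] 0.532
tape_mid top 0.82 [171. 338.  45.  40.] [0.2194 0.2687 0.3522] 0.538
tape_mid top 0.72 [166. 274.  30.  34.] [0.3692 0.2836 0.132 ] 0.964
tape_mid top 0.41 [190. 165.  27.  37.] [0.6051 0.2516 0.3081] 0.69
tape_mid side 0.94 [222. 143.  34.  22.] [0.3443 0.3994 0.3616] 0.583
tape_mid side 0.77 [245. 168.  22.  24.] [0.3701 0.2812 0.1186] 0.947
tape_mid side 0.55 [190. 179.  36.  29.] [0.2322 0.2476 0.0906] 0.554
eraser_mid top 0.57 [424. 274.  32.  35.] [ 0.3697 -0.2834  2.5837] 0.94
eraser_mid side 0.68 [297. 340.  34.  28.] [ 0.373  -0.2853 -0.4892] 0.899
black top 0.67 [324. 180.] [ 0.6204 -0.0258  0.006 ]
black side 0.28 [334. 218.] [0.5342 0.0899 0.006 ]
blue top 0.67 [270. 218.] [0.5332 0.0953 0.006 ]
blue top 0.18 [109. 232.] [0.5022 0.4566 0.006 ]
blue side 0.89 [337. 220.] [0.5395 0.0803 0.006 ]
orange top 0.65 [318. 225.] [ 0.516  -0.0125  0.006 ]
orange top 0.44 [112. 231.] [0.5042 0.4499 0.006 ]
orange side 0.67 [341. 248.] [ 0.5198 -0.0133  0.006 ]
white top 0.69 [275. 170.] [0.6443 0.0862 0.006 ]
white side 0.72 [375. 219.] [0.6351 0.0608 0.006 ]
```

View pics/crop1.png

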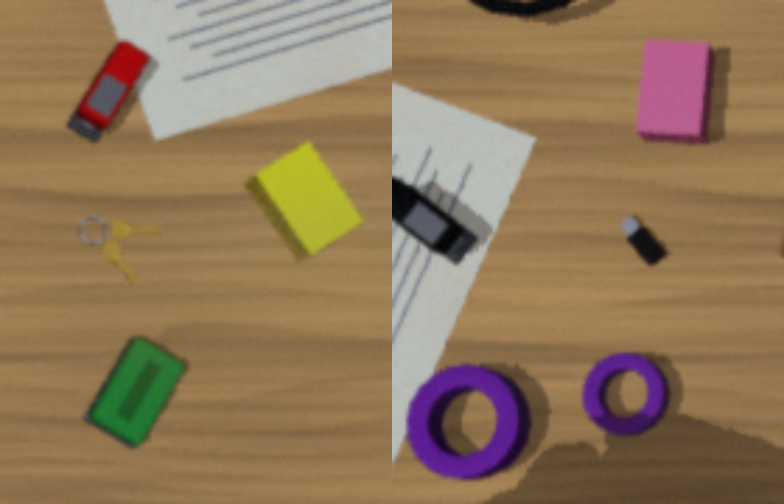

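The crop matches the list: red stapler, yellow block, green eraser, and the ring at (183,290) is clearly the smallest. Next I'll measure the caddy by fitting the hull of the four bins.

```bash
python3 - <<'E'
from h import *
for cam in("top","side"):
    im=get_image(cam); U=np.zeros((480,640),bool)
    for n in("black","blue","orange","white"):
        r=outline_of("bin_"+n,cam)
        for k in r[:2]:
            ys,xs=np.nonzero(k["region"]); print(cam,n,round(k["score"],2),k["rect"],im[k["region"]].mean(0).round(),fit(k["region"],cam,(.106,.106,.002),.020))
        if r and r[0]["score"]>.5: U|=r[0]["region"]
    # hull of bins (rims at 22 mm)
    M=cv2.morphologyEx(U.astype(np.uint8),cv2.MORPH_CLOSE,np.ones((7,7))); print(cam,"all",fit(M,cam,(.213,.213,.002),.020))
E
```

```text
top black 0.84 [299.6, 151.3, 51.8, 53.5] [12. 11. 12.] (array([ 0.62153649, -0.02658422, -0.14685634]), np.float64(0.9640442025399967))
top blue 0.7 [240.5, 191.3, 57.6, 52.5] [ 16.  46. 150.] (array([0.53063333, 0.09470064, 1.43783181]), np.float64(0.9413508636246455))
top orange 0.81 [291.6, 198.1, 48.9, 52.6] [173.  82.  15.] (array([ 0.51541142, -0.01151349,  1.42211608]), np.float64(0.9575368223127546))
top orange 0.43 [298.9, 150.1, 53.1, 50.5] [12. 11. 12.] (array([ 0.62231392, -0.02627912,  1.41788313]), np.float64(0.9704828574578327))
top white 0.87 [250.5, 144.4, 51.8, 52.5] [176. 182. 188.] (array([0.6382949, 0.0789417, 1.4292649]), np.float64(0.9645647005547379))
top all (array([ 0.57562854,  0.03442622, -0.14949785]), np.float64(0.9705914167500473))
side black 0.81 [356.1, 223.8, 51.5, 34.1] [24. 22. 22.] (array([ 0.62418587, -0.03081257,  1.42591833]), np.float64(0.9339324751032305))
side blue 0.73 [311.7, 198.5, 43.8, 31.5] [ 37.  67. 162.] (array([0.53319239, 0.09364076, 1.43022352]), np.float64(0.9316315101736047))
side orange 0.7 [319.4, 228.7, 46.2, 35.2] [203. 107.  49.] (array([ 0.51750831, -0.01596795,  1.42794146]), np.float64(0.9031330291061088))
side orange 0.31 [294.2, 338.1, 36.9, 29.8] [ 57. 125.  74.] (array([ 0.37589982, -0.26779687,  0.84571998]), np.float64(0.4405090992858789))
side white 0.93 [351.8, 196.2, 48.4, 27.6] [207. 209. 210.] (array([ 0.63878894,  0.07667996, -0.13966129]), np.float64(0.9274830699774267))
side all (array([ 0.57778528,  0.02857749, -0.14389485]), np.float64(0.9397466695785106))
```

```bash
cat >> h.py <<'E'
C=np.array([.577,.032]); Y=-.147; u=np.array([np.cos(Y),np.sin(Y)]); v=np.array([-u[1],u[0]]); d=.0535
BIN=dict(white=C+d*u+d*v,black=C+d*u-d*v,blue=C-d*u+d*v,orange=C-d*u-d*v)
def yawpick(xy,a,z):
    j6=sense()["joint_pos"][5]; o=[]
    for k in(-1,0,1):
        q=inverse_kinematics([*xy,z],DOWN(a+k*np.pi))
        if q is not None: o.append((abs(q[5]-j6)+ (3 if abs(q[5])>2.9 else 0),a+k*np.pi))
    return min(o)[1]
def pick(xy,a,zg,hi=.13):
    a=yawpick(xy,a,hi); move_to([*xy,hi],DOWN(a)); print("above",sense()["eef_pos"].round(4))
    if move_straight([*xy,zg],vel=.12,guard=12): print("GUARD",sense()["eef_pos"]); 
    clamp(); move_straight([*xy,hi],vel=.15); s=sense(); print("held width",s["gripper_width"]*85,s["force"].round(2),s["time"])
def place(xy,a,zg,hi=.13,drop=.002):
    a=yawpick(xy,a,hi); move_to([*xy,hi],DOWN(a)); z=.009+zg+drop
    print("w",sense()["gripper_width"]*85)
    if move_straight([*xy,z],vel=.1,guard=8): print("guard at",sense()["eef_pos"])
    open_jaws(); move_straight([*xy,hi],vel=.15); print("done",sense()["time"],sense()["gripper_width"])
def shot(f):
    a=get_image("top");b=get_image("side")
    cv2.imwrite("pics/"+f,np.hstack([a[:340,80:560],b[130:470,200:520]])[:,:,::-1])
E
python3 - <<'E'
from h import *
pick((.6110,-.2711),-.568,.012); shot("s1.png")
E
```

```text
above [ 0.6114 -0.2703  0.1302]
held width 27.08645662620649 [-0.37 -0.6  -1.08] 7.4917
```

View pics/s1.png

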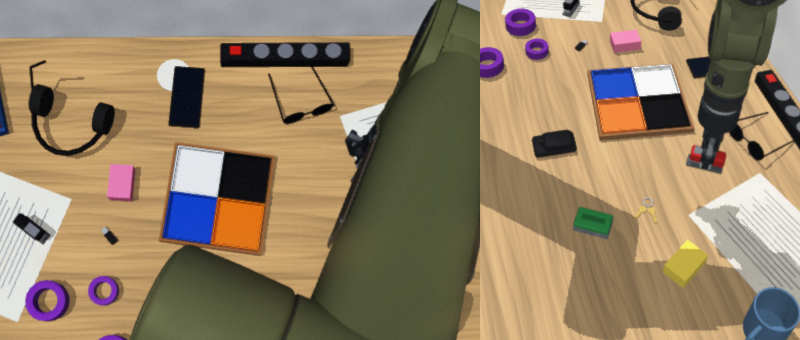

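The stapler is held level between the jaws, at about (708,158) in the right panel. Next I'll place it and then pick the notes.

```bash
python3 - <<'E'
from h import *
place(BIN["black"],Y,.012)
pick((.5219,-.4221),.572,.010); shot("s2.png")
E
```

```text
w 26.774794938322916
done 11.2333 1.0044543566397641
above [ 0.5222 -0.4213  0.1296]
held width 49.49011378473545 [-0.5  -0.04 -1.4 ] 15.2583
```

View pics/s2.png

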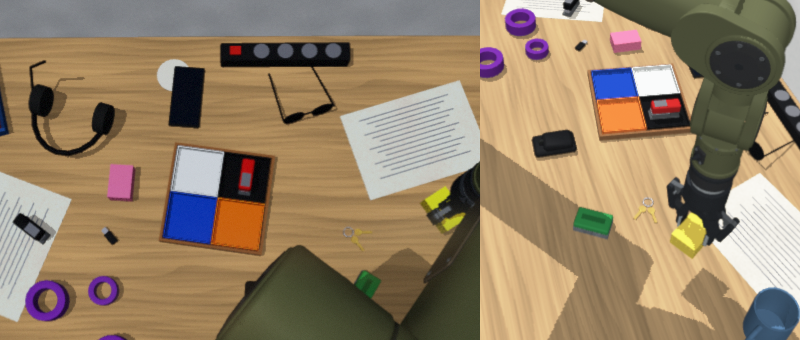

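The stapler stands upright in the black bin (left panel, 246,177), and the notes are held at about (690,235) in the right panel. Next are placing the notes and picking the tape.

```bash
python3 - <<'E'
from h import *
place(BIN["blue"],Y,.010)
pick((.3697,.2824),.9,.007); shot("s3.png")
E
```

```text
w 49.36483386252693
done 19.7917 1.0002936886292595
above [0.3698 0.2823 0.1299]
held width 61.27403765574793 [ 0.41  0.38 -0.44] 24.5
```

View pics/s3.png

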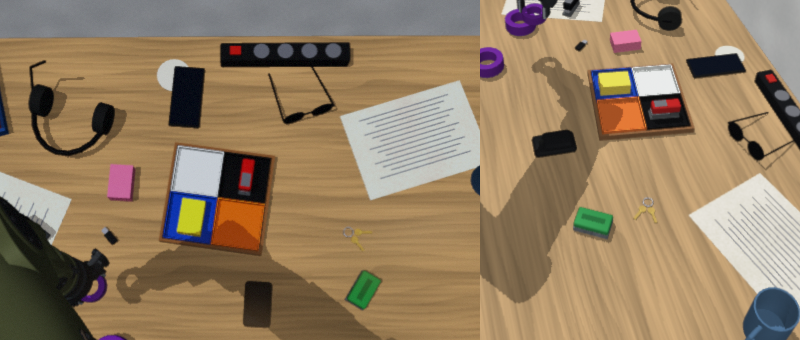

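The notes lie flat in the blue bin (left panel, 191,216), and the ring is in the jaws. Next are placing the tape and picking the eraser.

```bash
python3 - <<'E'
from h import *
place(BIN["orange"],Y,.007)
pick((.3714,-.2844),-.53,.010); shot("s4.png")
E
```

```text
w 60.96868678990381
guard at [ 0.51507767 -0.01285464  0.01761635]
done 28.2333 0.999095626416131
above [ 0.3718 -0.2838  0.1298]
held width 43.285578404711025 [ 0.51  0.36 -0.06] 31.975
```

View pics/s4.png

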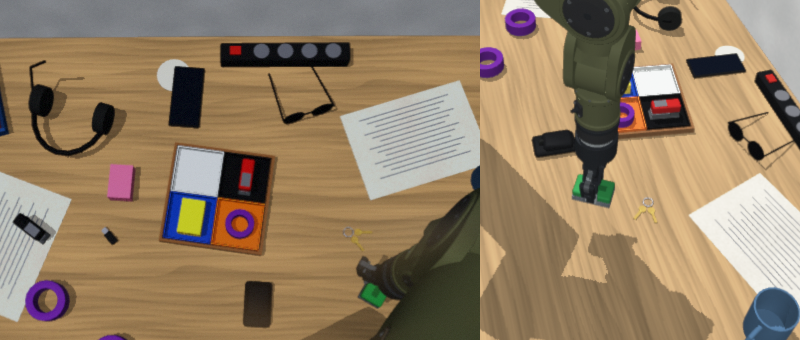

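The tape is flat in the orange bin (left panel, 241,223). The guard tripped only at floor height. Next I'll place the eraser, retreat and check.

```bash
python3 - <<'E'
from h import *
place(BIN["white"],Y,.010)
move_to([.35,-.35,.25],DOWN(-.5)); wait(.5)
a=get_image("top");b=get_image("side")
for n,k in zip(DIM,("black","blue","orange","white")):
    for c in("top","side"):
        R=[(r["score"],*fit(r["region"],c,DIM[n],.009)) for r in outline_of(n,c)]
        R=[r for r in R if np.hypot(*(r[1][:2]-BIN[k]))<.06]
        print(n,c,[(round(r[0],2),((r[1][:2]-BIN[k])*1000).round(1),round(r[2],3)) for r in R[:1]])
f=lambda i,y,x:cv2.resize(i[y:y+150,x:x+130],None,fx=3,fy=3,interpolation=cv2.INTER_CUBIC)
cv2.imwrite("pics/f.png",np.hstack([f(a,125,235),f(b,150,300)])[:,:,::-1]); cv2.imwrite("pics/fa.png",a[:,:,::-1]); print(sense()["time"])
E
```

```text
w 43.59408506837759
done 36.3333 1.0029049512023975
stapler_mid top [(0.88, array([-2.5, -2.2]), np.float64(0.913))]
stapler_mid side [(0.64, array([-0.6, -3.2]), np.float64(0.921))]
notes_mid top [(0.89, array([-2.4, -1.6]), np.float64(0.959))]
notes_mid side []
tape_mid top [(0.87, array([-2.2, -2.8]), np.float64(0.926))]
tape_mid side [(0.47, array([10.6, -5.5]), np.float64(0.41))]
eraser_mid top [(0.63, array([-2.6, -1.5]), np.float64(0.938))]
eraser_mid side [(0.96, array([-1.7, -3.7]), np.float64(0.936))]
39.5417
```

View pics/f.png

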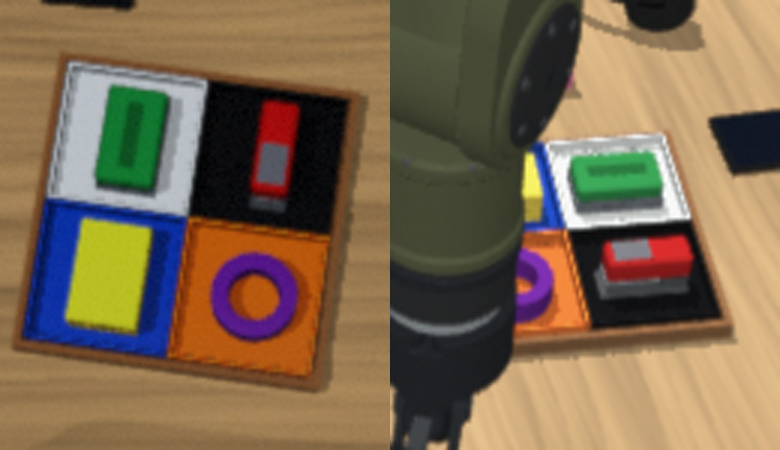

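View pics/fa.png

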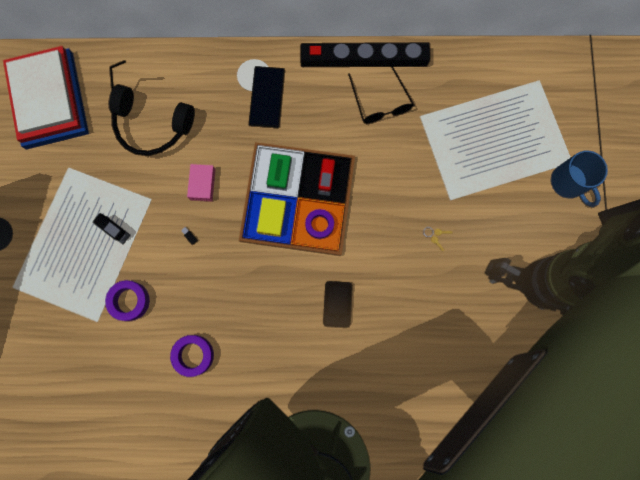

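All four pieces lie flat in their own bins. The black stapler (111,228), the pink block (201,182) and the two larger rings have not moved, so I'm handing in.

```bash
python3 -c "
from station import *
finish_job()"
```

```text
the job is handed in; nothing more can be done
```

I packed the kit into the caddy in the order you listed and handed the job in at about 40 s of the 102 s allowed. The red stapler is in the black bin, the yellow notes in the blue, the smallest violet tape in the orange and the green eraser in the white.

- **Placement:** In the last top picture, all four lie flat and the right way up, within about 4 mm of their bin centres. The colleague's black stapler and pink block and the two larger rings look unmoved, judged by eye.
- **What didn't check out:** The side camera gave no usable reading for the notes or the tape, because the arm hid them. I relied on the top camera for those two. The side camera agreed on the stapler and the eraser.
- **Contact:** The only guard stop came as the tape touched the bin floor, at a light 8 N threshold.

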